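# Balance the weighted lever arm on the bare edge

## Task

Find the balance point of the lever arm: lift the protective cap off the edge of the balance stand and stand it upright on the rubber pad, then take the arm from the sloping rest and lay it level, flat underside down, squarely across the edge so that it balances there on its own with both ends free. Do not knock over the oil bottle that stands just behind the work.

Things in the scene. Friction and masses are not known exactly. Their poses are not given: they have to be found in the camera images.
- edge_mid (a point): Balance stand, fixed: grey base plate 110 x 100 mm, 12 mm high, with a steel upright that narrows to a flat level edge 12 mm wide (its x) and 64 mm long (its y), 90 mm above the table. The point is the middle of the edge's top face; z is up.
- cap_knob (a point): Loose grey cap, about 100 g, over the edge: an upside-down box 44 (its x) x 76 (its y) x 36 mm high, open below, with a round black upright knob on top, 24 mm in diameter, 26 mm high. It sits 31 mm deep over the edge with millimetres of play. The point is the middle of the knob (half-way up it, 49 mm above the cap's lower rim); z is up when the cap stands on its rim.
- pad_top (a point): Flat black rubber pad, fixed, 100 mm (x) x 80 mm (y), 4 mm thick, on the table; the point is the centre of its top face. Nothing stands on it.
- bar_mid (a point): Lever arm, loose: aluminium bar 200 mm long (its x), 30 wide (its y), 16 thick (its z, away from the flat underside), about 240 g evenly spread, a thin line scribed across its top at mid-length, a dark saddle weight on its +x half. It starts lying on the sloping rest, the +x end high and away from the robot. The point is the bar's own middle (mid-length, half-way through its thickness).
- clamp_weight (a joint): Dark steel saddle weight on the bar, clamped tight: its middle is 40 mm plus this value (0 to 0.044 m) from the bar's middle, towards +x. 160 g, 24 mm long, 42 wide, over the bar's top and sides but not the underside, up to 16 mm above the bar's top. Arm and weight together balance at about 0.4 of the distance from the bar's middle to the weight's middle.
- oil_bottle: Oil bottle standing on the table just behind the work (the nearer one), 54 mm in diameter, 172 mm high, a bystander; origin at the centre of its foot, z up.
- slope_rest: Sloping rest, fixed, grey, holding the arm at 30 degrees, rising along its x: base plate 155 x 70 mm, a rib 20 mm wide (narrower than the bar) under the bar, a foot lip at the low end, and small cheeks beside only the bar's lowest 24 mm. Origin at table height near the middle of the base, z up.
Things that resemble listed ones, but are neither listed nor needed, are in the scene too. Of the things that look like the part that bears pad_top, the larger one is meant.

How it is judged:
On the way:
1. the cap stands upright on the rubber pad (horizontal distance between cap_knob and pad_top below 0.035 m and height (world z) of cap_knob below 0.06 m and angle between cap_knob's own z axis and vertical below 0.1 rad), for 0.2 s.
At the end, for the whole second after the job is handed in: Cap upright (within 0.1 rad) on its rim on the pad, knob within 35 mm of the pad's centre; arm level (within 0.08 rad), underside down, at the edge's height (5 mm), its middle within 60 mm of the edge's middle, its length within 0.3 rad of square across the edge; untouched and staying so (all of step 1 and angle between bar_mid's own z axis and vertical below 0.08 rad and height (world z) of bar_mid between 0.093 and 0.103 m and horizontal distance between bar_mid and edge_mid below 0.06 m and angle between the x axis of bar_mid and the x axis of edge_mid, either way round below 0.3 rad).
It fails at once if the oil bottle is knocked over (angle between oil_bottle's own z axis and vertical above 0.4 rad).
It also fails if it takes over 48 s, if anything falls off the work surface, if the arm or the gripper's body presses on something with over 40 N, if the wrist force passes 120 N, or if a joint passes its speed limit or range.

## Robot

A 7-joint arm with a two-finger parallel gripper is mounted at the origin on a cart in front of the work surface, level with it; the furniture and walls round the work are solid. World frame = base frame: x ahead of the robot, y to its left, z up, the work surface at z = 0. Lengths are in m, angles in rad, forces in N, time in s.
With the tool pointing down it reaches from about 0.4 to 0.85 m from the base axis. Payload 4.5 kg.
Tool frame: the origin (TCP) lies at the very end of the fingers, on their centre line; the grasp point (between the pads) lies 19 mm behind it (tcp_to_grasp is the z of the grasp point in the tool frame, in m); z points along the fingers, y is the line along which they close (so a half turn about z gives the same grasp; the last joint's range is limited). The gripper opens to 88 mm and grips with 3 to 60 N. Pads are 18 mm wide; open, the fingers measure 123 mm over their backs; the gripper's body (75 mm by 187 mm) begins 45 mm behind the grasp point.
Start: joints at [-1.238, 0.689, -0.195, 1.565, 0.157, 0.902, -0.215], TCP at [0.184, 0.597, 0.213] pointing down, gripper open.
Joint ranges: [-3.01, 3.01], [-0.46, 2.08], [-1.47, 1.51], [0.13, 2.56], [-1, 4.14], [0.04, 2.09], [-2.66, 2.66]. Speed limits (rad/s): [2.57, 2.57, 3.14, 3.14, 3.14, 3.14, 3.14].

## Interface

Orientations are given as a unit quaternion [x, y, z, w].
In Python, from plant import * gives the robot as it stands. The module is installed in compiled form; this text tells all that it offers.
- The arm moves only by the shell command python3 -m jog 'ROWS' [OPENING] [FORCE]. ROWS is JSON, a list that holds one entry, the list of rows, each a list of 6 numbers: the shift along the tool's x, y, z in m, then the turn, a rotation vector about the tool's x, y, z in rad. In form: [[[dx, dy, dz, ax, ay, az], ...]]. A call has 1 to 12 rows; each row shifts and turns the commanded pose from where the row before left it, along the tool's axes as they then stand; what a row does not reach is not made up. A row lasts 1/8 s, in which the tool goes at most 62.5 mm and 10.7 degrees, less where a joint would pass 70% of its speed; a pose out of reach is approached as far as the arm can. A call with a gripper value outside its range is refused whole. OPENING is the finger opening in m, from 0 to 0.0881, set as the call begins (- or left out, the last holds). The fingers move at their own pace and stop on an object; FORCE is the grip in N (left out, the last holds). Time passes only in rows, so rows that do not move let the fingers close. It gives the time, the measured TCP pose, the force, the opening and the grip force at its end, in the units of the state.
- get_state(): the state, without advancing time (a new reading comes with each control period).
- snapshot(name): name is "scene" or "top" or "wrist"; returns a dict with "frame" (384x512x3 uint8, red, green, blue), "mtx" (3x3 intrinsics, pixels), "D" ([k1, k2, p1, p2, k3] as OpenCV has them; the pictures are not rectified), "xyz" and "orientation" of the camera in the world; the wrist camera has in their place "mount" (4x4, takes a point from camera to tool coordinates, whose origin is the TCP and whose axes are the flange's). Camera axes: x right, y down, z forward; pixel columns grow to the right and rows downward; lengths in m; the calibration is good to about 2 mm. A picture is of the moment at which its call begins: read the wrist's pose just before it. There is no depth.
- finish_job(): hands the job in; it is judged then, once.
The state is a dict: "clock": time; "q": joint angles; "qd": joint speeds; "joint_torque": joint torques, N m; "tool_pos": TCP position; "eef_rot": TCP orientation; "contact_force": force on the tool from outside, world axes, zero at the start; "moment": the same for the moment, N m; "opening": opening from 0.0 (shut) to 1.0 (fully open); "finger_force": force on a finger pad.
Only numpy, scipy, OpenCV 4.12 (cv2) and the standard library are available. Lean on these libraries where they do the work, as an engineer would, in place of code of your own. Each camera call takes 0.05 s, during which the arm holds its last target. There are 200 camera calls.

## Working session

There is one attempt and no reset: what is moved stays moved. The work goes in short steps, Python scripts to look and compute and a shell command to move; the robot and the scene stay as the last step left them, time stands still between calls to the robot, and variables do not carry over. Pictures are saved under pics/ and viewed, at most 10 in all, crops included, and the job is handed in when it is done.

```bash
mkdir -p pics
python3 - <<'E'
from plant import *
import cv2,pickle
s=get_state(); print({k:s[k] for k in ("clock","tool_pos","eef_rot","opening","contact_force")})
d={}
for n in("scene","top","wrist"):
    d[n]=snapshot(n); cv2.imwrite(f"pics/{n}0.png",d[n]["frame"][:,:,::-1])
    print(n,{k:d[n][k] for k in d[n] if k!="frame"})
pickle.dump((s,d),open("s0.pkl","wb"))
E
```

```text
{'clock': 0.0, 'tool_pos': array([0.18381162, 0.59660039, 0.21179174]), 'eef_rot': array([ 1.48791499e-01,  9.88868131e-01, -9.50938625e-04, -7.70395142e-05]), 'opening': 0.9963790177138506, 'contact_force': array([-0.52642834,  0.36664455, -0.2251755 ])}
scene {'mtx': array([[449.17138078,   0.        , 257.57217681],
       [  0.        , 449.17138078, 188.39399899],
       [  0.        ,   0.        ,   1.        ]]), 'D': array([-0.04529482,  0.        ,  0.        ,  0.        ,  0.        ]), 'xyz': array([ 0.18450722, -0.55859269,  0.93013398]), 'orientation': array([ 0.9017074 , -0.26660147,  0.09675455, -0.32632189])}
top {'mtx': array([[488.70585274,   0.        , 250.18949941],
       [  0.        , 488.70585274, 186.89519011],
       [  0.        ,   0.        ,   1.        ]]), 'D': array([-0.16229513,  0.        ,  0.        ,  0.        ,  0.        ]), 'xyz': array([0.30222653, 0.03619737, 1.59889168]), 'orientation': array([-0.70058695,  0.70846995, -0.06039919,  0.06000154])}
wrist {'mtx': array([[315.38879832,   0.        , 254.009808  ],
       [  0.        , 315.38879832, 191.96299023],
       [  0.        ,   0.        ,   1.        ]]), 'D': array([0.0289573, 0.       , 0.       , 0.       , 0.       ]), 'mount': array([[-4.97251671e-04, -9.57651310e-01, -2.87930065e-01,
         7.36479822e-02],
       [ 9.99999875e-01, -4.61283822e-04, -1.92764005e-04,
        -8.68741518e-04],
       [ 5.17832210e-05, -2.87930124e-01,  9.57651419e-01,
        -1.71142537e-01],
       [ 0.00000000e+00,  0.00000000e+00,  0.00000000e+00,
         1.00000000e+00]])}
```

View pics/scene0.png

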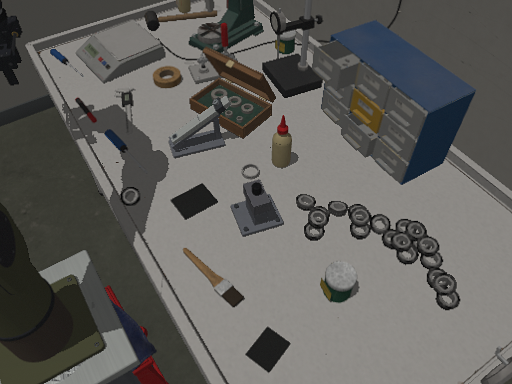

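View pics/top0.png

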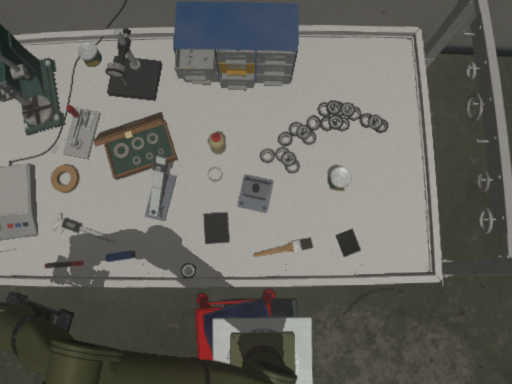

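Scene picture: the stand with cap is at (257,207) with the knob at (257,187). The arm on its rest is at (200,130) and the bottle at (282,145). Pad candidates are scene (194,200) / top (216,228) and scene (268,349) / top (348,242); the first looks larger. Arm candidates are top (158,188) and a red-handled thing at top (80,133); the first has the saddle and slope. I'll confirm these in an enlarged crop.

Run:
```python
import pickle,cv2,numpy as np
s,d=pickle.load(open("s0.pkl","rb"))
t=d["top"]["frame"][140:250,140:280]; c=d["scene"]["frame"][90:240,165:295]
a=cv2.resize(t,None,fx=3,fy=3,interpolation=cv2.INTER_CUBIC); b=cv2.resize(c,None,fx=2.9,fy=3.0,interpolation=cv2.INTER_CUBIC)
sm=cv2.resize(d["top"]["frame"][215:265,280:380],None,fx=3,fy=3,interpolation=cv2.INTER_CUBIC)
o=np.zeros((500,800,3),np.uint8); o[:330,:420]=a; o[:450,422:422+377]=b[:450,:377]; o[335:485,:300]=sm
cv2.imwrite("pics/crop1.png",o[:,:,::-1])
```

```text
(no output)
```

View pics/crop1.png

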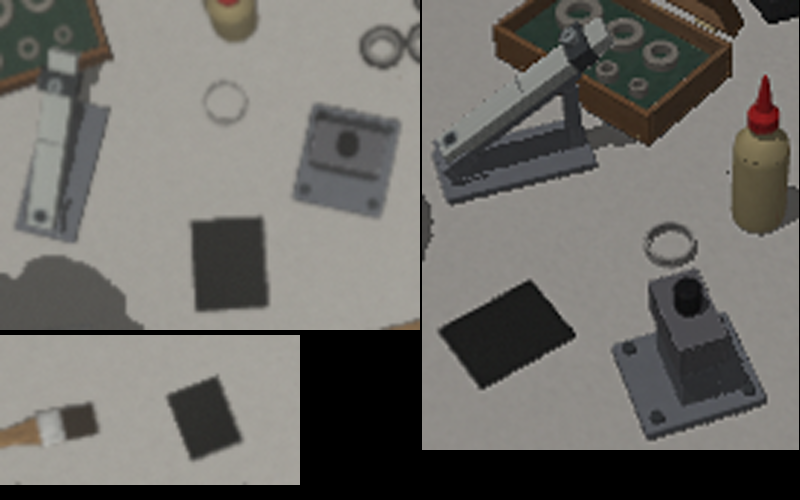

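The crop confirms it. The pad beside the stand is clearly larger than the one by the brush. The arm has a saddle near its high end and a scribed line at top crop (47,143). The capped stand is at top crop (347,144), with the bottle behind it. Next I triangulate.

```bash
cat > h.py <<'E'
import numpy as np,cv2,pickle
from scipy.spatial.transform import Rotation as R
def ray(sn,px,st=None):
    p=cv2.undistortPoints(np.array([[px]],float),sn["mtx"],sn["D"])[0,0]; v=np.array([p[0],p[1],1.])
    if "mount" in sn:
        M=np.eye(4); M[:3,:3]=R.from_quat(st["eef_rot"]).as_matrix(); M[:3,3]=st["tool_pos"]; T=M@sn["mount"]
        o,v=T[:3,3],T[:3,:3]@v
    else: o,v=sn["xyz"],R.from_quat(sn["orientation"]).as_matrix()@v
    return o,v/np.linalg.norm(v)
def tri(*rs):
    A=sum(np.eye(3)-np.outer(v,v) for o,v in rs); b=sum((np.eye(3)-np.outer(v,v))@o for o,v in rs)
    x=np.linalg.solve(A,b); return x,max(np.linalg.norm((np.eye(3)-np.outer(v,v))@(x-o)) for o,v in rs)
def onz(r,z): return r[0]+r[1]*(z-r[0][2])/r[1][2]
E
python3 - <<'E'
from h import *
np.set_printoptions(precision=4,suppress=True)
s,d=pickle.load(open("s0.pkl","rb"))
T=lambda u,v:ray(d["top"],(140+u/3-.33,140+v/3-.33)); S=lambda u,v:ray(d["scene"],(165+(u-422)/2.9-.33,90+v/3-.33))
for n,a,b in [("knob",(347,144),(687,296)),("barline",(47,143),(518,85)),("lowscrew",(40,215),(449,138)),("hiend",(62,52),(597,32)),
 ("bottletip",(217,2),(765,80))]:
    print(n,*tri(T(*a),S(*b)))
for a,b in zip([(192,220),(262,217),(268,307),(197,311)],[(440,332),(530,281),(574,336),(484,388)]): print("pad",onz(T(*a),.004),onz(S(*b),.004))
for a in [(314,104),(400,120),(382,217),(293,198)]: print("stand",onz(T(*a),.012))
for a in [(612,350),(650,438),(766,398)]: print("standS",onz(S(*a),.012))
for a in [(90,102),(108,107),(75,241),(16,232)]: print("rest",onz(T(*a),.005))
print("bottle foot",onz(S(762,225),0), "wall", s["tool_pos"])
E
```

```text
knob [0.5556 0.0183 0.1073] 0.00083557224749738
barline [0.5633 0.3323 0.0929] 8.042533359829579e-05
lowscrew [0.4914 0.3468 0.0513] 0.001200461929361113
hiend [0.6472 0.3123 0.1334] 0.00442493990007931
bottletip [0.7037 0.1432 0.1673] 0.011412533215667512
pad [0.4914 0.1877 0.004 ] [0.391  0.1782 0.004 ]
pad [0.4939 0.1109 0.004 ] [0.4876 0.1856 0.004 ]
pad [0.3955 0.1048 0.004 ] [0.4909 0.1083 0.004 ]
pad [0.3918 0.182  0.004 ] [0.3968 0.1025 0.004 ]
stand [0.6178 0.0527 0.012 ]
stand [ 0.5988 -0.0419  0.012 ]
stand [ 0.4915 -0.0202  0.012 ]
stand [0.5135 0.0765 0.012 ]
standS [0.509  0.0709 0.012 ]
standS [ 0.4897 -0.0243  0.012 ]
standS [ 0.5948 -0.0448  0.012 ]
rest [0.6244 0.3022 0.005 ]
rest [0.6185 0.2819 0.005 ]
rest [0.4692 0.3164 0.005 ]
rest [0.4796 0.3822 0.005 ]
bottle foot [0.7114 0.1272 0.    ] wall [0.1838 0.5966 0.2118]
```

Points check out: knob z 0.107 (expected 0.108), bar slope 29.5°, pad 100x77 mm, stand base 109x97 mm. The bar and stand share a yaw of about -12°. I'll move to a view of the bar first.

```bash
python3 -m jog '[[[-0.036,-0.0165,-0.006,0,0,-0.009],[-0.036,-0.0165,-0.006,0,0,-0.009],[-0.036,-0.0165,-0.006,0,0,-0.009],[-0.036,-0.0165,-0.006,0,0,-0.009],[-0.036,-0.0165,-0.006,0,0,-0.009],[-0.036,-0.0165,-0.006,0,0,-0.009],[-0.036,-0.0165,-0.006,0,0,-0.009],[-0.036,-0.0165,-0.006,0,0,-0.009],[-0.036,-0.0165,-0.006,0,0,-0.009],[0,0,0,0,0,0],[0,0,0,0,0,0]]]'
cat > shot.py <<'E'
import sys
from plant import *
from h import *
n=sys.argv[1]; s=get_state(); w=snapshot("wrist"); pickle.dump((s,w),open(n+".pkl","wb")); cv2.imwrite(f"pics/{n}.png",w["frame"][:,:,::-1])
np.set_printoptions(precision=4,suppress=True); print(s["clock"],s["tool_pos"],R.from_quat(s["eef_rot"]).as_matrix().tolist())
E
python3 shot.py b1
```

```text
clock: 1.52
tool_pos: [0.4572, 0.3704, 0.2663]
eef_rot: [0.108, 0.994, 0.0, -0.001]
contact_force: [-0.1, 0.8, 0.6]
opening: 0.996
finger_force: 0.0
1.525 [0.4572 0.3704 0.2663] [[-0.9765202675971044, 0.2154219835805928, -0.0012393394540407944], [0.21542168233757, 0.9765210491789525, 0.0003732148022975385], [0.0012906397369613614, 9.747122843399919e-05, -0.9999991623738637]]
```

View pics/b1.png

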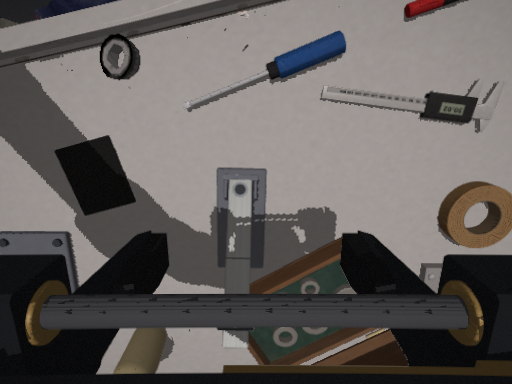

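The wrist view shows the bar's low end with its screw at (240,189), and the gripper hides the far half. I'll go 0.13 m further forward to see the scribed line and weight.

```bash
python3 -m jog '[[[-0.032,0,-0.004,0,0,0],[-0.032,0,-0.004,0,0,0],[-0.032,0,-0.004,0,0,0],[-0.032,0,-0.004,0,0,0],[0,0,0,0,0,0],[0,0,0,0,0,0]]]'
python3 shot.py b2
python3 -m jog '[[[0,-0.04,0,0,0,0],[0,-0.04,0,0,0,0],[0,0,0,0,0,0],[0,0,0,0,0,0]]]'
python3 shot.py b3
python3 - <<'E'
import cv2,numpy as np
a=cv2.imread("pics/b2.png")[60:260,160:360];b=cv2.imread("pics/b3.png")[60:260,230:430]
f=lambda i:cv2.resize(i,(400,400),interpolation=cv2.INTER_CUBIC)
cv2.imwrite("pics/c2.png",np.hstack([f(a),f(b)]))
E
```

```text
clock: 2.33
tool_pos: [0.5812, 0.3438, 0.2822]
eef_rot: [0.107, 0.994, 0.0, -0.001]
contact_force: [0.1, -0.5, -0.9]
opening: 1.004
finger_force: 0.0
2.325 [0.5812 0.3438 0.2822] [[-0.976946298790452, 0.21347574576495318, -0.0020087931037843483], [0.21347491812926986, 0.9769483479634415, 0.0006202751031853471], [0.002094900794374399, 0.00017714852291978494, -0.9999977900020891]]
clock: 2.88
tool_pos: [0.565, 0.2659, 0.283]
eef_rot: [0.108, 0.994, 0.001, -0.0]
contact_force: [0.3, 0.3, -0.3]
opening: 1.002
finger_force: 0.0
2.875 [0.565  0.2659 0.283 ] [[-0.976835860262926, 0.21398995500944268, -3.5488681215685636e-05], [0.21398957161767274, 0.9768343983982902, 0.0017382015808120263], [0.00040662424264058055, 0.0016903434288122723, -0.9999984886967671]]
```

View pics/c2.png

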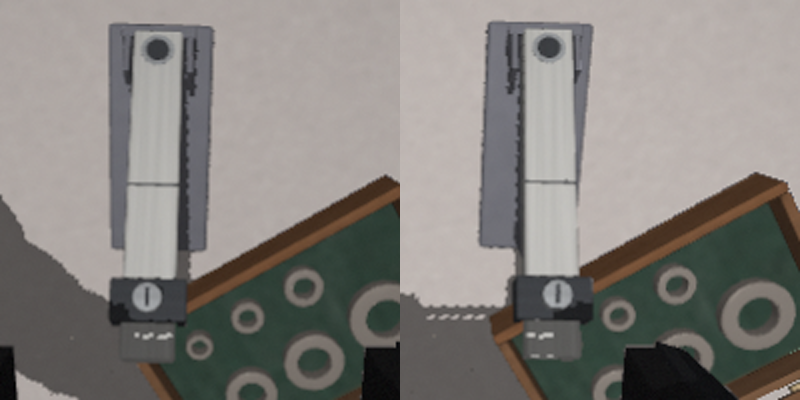

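Both views show the screw at the low end (157,49)/(549,47) and the scribed line at (155,184)/(552,182). The weight's head screw is at (147,296)/(558,295), with its far top edge at row 322 in both.

Run:
```python
from h import *
np.set_printoptions(precision=4,suppress=True)
s2,w2=pickle.load(open("b2.pkl","rb")); s3,w3=pickle.load(open("b3.pkl","rb"))
A=lambda u,v:ray(w2,(160+u/2-.25,60+v/2-.25),s2); B=lambda u,v:ray(w3,(230+(u-400)/2-.25,60+v/2-.25),s3)
P={}
for n,a,b in [("line",(155,184.5),(552,182)),("low",(157,49),(549,47)),("lowend",(158.5,32),(550,30)),("wscrew",(147,296),(558,295)),("hiend",(147.5,362),(552.5,360)),("wfar",(148,322),(554,321))]:
    P[n],e=tri(A(*a),B(*b)); print(n,P[n],e)
L=P["line"]; x=L-P["low"]; print("yaw,pitch",np.arctan2(x[1],x[0]),np.degrees(np.arcsin(x[2]/np.linalg.norm(x))))
yaw=np.arctan2(x[1],x[0]);p=np.radians(30)
ex=np.array([np.cos(p)*np.cos(yaw),np.cos(p)*np.sin(yaw),np.sin(p)]); ez=np.array([-np.sin(p)*np.cos(yaw),-np.sin(p)*np.sin(yaw),np.cos(p)]); ey=np.cross(ez,ex)
print("mid",L-.008*ez,"ex",ex,"ez",ez)
def pl(r,h):
    o=L+h*ez; t=((o-r[0])@ez)/(r[1]@ez); q=r[0]+t*r[1]-L; return q@ex,q@ey
for n,a,b,h in [("low",(157,49),(549,47),0),("lowend",(158.5,32),(550,30),0),("hiend",(147.5,362),(552.5,360),0),("wscrew",(147,296),(558,295),.016),("wfar",(148,322),(554,321),.016),("wnearfoot",(148,278),(552,277),.0)]:
    print(n,pl(A(*a),h),pl(B(*b),h))
```

```text
line [0.5638 0.3268 0.0905] 3.3568924265050875e-05
low [0.4905 0.3434 0.0529] 9.569110033438224e-05
lowend [0.4811 0.3463 0.0483] 9.797531365692533e-05
wscrew [0.6131 0.3135 0.1408] 0.00042097025550996546
hiend [0.6511 0.3045 0.1379] 0.00017196560342785412
wfar [0.63   0.3096 0.1341] 0.00042941925043802416
yaw,pitch -0.22214021912800444 26.582477791401278
mid [0.5677 0.3259 0.0836] ex [ 0.8447 -0.1908  0.5   ] ez [-0.4877  0.1102  0.866 ]
low (np.float64(-0.08720420087187505), np.float64(-0.0002839812290280991)) (np.float64(-0.086993006246526), np.float64(0.0008898639901100159))
lowend (np.float64(-0.09877569165386992), np.float64(0.00044679066070805546)) (np.float64(-0.09855812809380607), np.float64(0.0018393222789852628))
hiend (np.float64(0.10179897860217245), np.float64(-0.0022288223823896487)) (np.float64(0.10215468156690394), np.float64(-0.0031404477811642034))
wscrew (np.float64(0.06852465800595925), np.float64(-0.002235184588443805)) (np.float64(0.06937843028792028), np.float64(-0.0017393813614579718))
wfar (np.float64(0.08234329143090176), np.float64(-0.0014203788689214096)) (np.float64(0.08322568986554493), np.float64(-0.004333212923463916))
wnearfoot (np.float64(0.05535214665555873), np.float64(-0.0029238720959459228)) (np.float64(0.05619919808244334), np.float64(-0.0018432833884545034))
```

d is about 0.069 m, from the screw, far edge and near foot (0.069 / 0.0705 / 0.068), so the balance offset is 27.6 mm. The bar ends came out at ±100 mm, as they should. Next I look at the cap.

```bash
python3 -m jog '[[[-0.0026,-0.0355,0,0,0,0],[-0.0026,-0.0355,0,0,0,0],[-0.0026,-0.0355,0,0,0,0],[-0.0026,-0.0355,0,0,0,0],[-0.0026,-0.0355,0,0,0,0],[-0.0026,-0.0355,0,0,0,0],[-0.0026,-0.0355,0,0,0,0],[0,0,0,0,0,0],[0,0,0,0,0,0]]]'
python3 shot.py k1
```

```text
clock: 4.05
tool_pos: [0.5304, 0.0197, 0.2827]
eef_rot: [0.107, 0.994, 0.001, 0.0]
contact_force: [-0.2, 0.8, 0.2]
opening: 0.997
finger_force: 0.0
4.05 [0.5304 0.0197 0.2827] [[-0.9769131506105808, 0.21363603835678016, 0.0005824768914391838], [0.21363673250700224, 0.9769116995185307, 0.0016964278786199348], [-0.0002066103585997642, 0.0017817011635341275, -0.9999983914252679]]
```

View pics/k1.png

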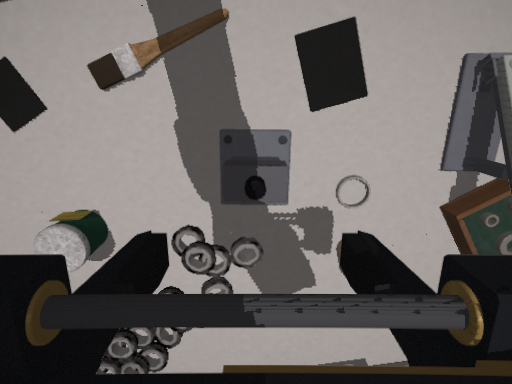

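This view shows the knob at (255,186) on the cap, stand base corners at (221,129), (291,131), (289,204) and (220,204), and pad corners at (295,36), (355,17), (368,95) and (312,111).

Run:
```python
from h import *
np.set_printoptions(precision=4,suppress=True)
s,d=pickle.load(open("s0.pkl","rb")); s1,w=pickle.load(open("k1.pkl","rb"))
W=lambda *p:ray(w,p,s1)
print(tri(W(255,186.5),ray(d["top"],(255.4,187.7)),ray(d["scene"],(256,188.3))), onz(W(255,186.5),.108))
pp=np.array([onz(W(*p),.004) for p in [(295,36),(355,17),(368,95),(312,111)]]); print(pp,pp.mean(0))
q=np.array([onz(W(*p),.012) for p in [(221,129),(291,131),(289,204),(220,204)]]); print(q,q.mean(0))
# knob dark pixels
f=w["frame"][165:205,235:275].max(2); ys,xs=np.nonzero(f<30); print(xs.min()+235,xs.max()+235,ys.min()+165,ys.max()+165,xs.mean()+235,ys.mean()+165)
```

```text
(array([0.5542, 0.0166, 0.1099]), np.float64(0.0019999619637904795)) [0.5538 0.015  0.108 ]
[[0.3968 0.1025 0.004 ]
 [0.3922 0.1802 0.004 ]
 [0.4895 0.1864 0.004 ]
 [0.4937 0.1091 0.004 ]] [0.4431 0.1445 0.004 ]
[[ 0.4899 -0.0185  0.012 ]
 [ 0.5132  0.0752  0.012 ]
 [ 0.6174  0.0531  0.012 ]
 [ 0.5955 -0.0466  0.012 ]] [0.554  0.0158 0.012 ]
245 265 176 199 254.54123711340208 187.41494845360825
```

Agreement within 2 mm: knob and edge at (0.554, 0.016), pad at (0.4425, 0.1445), stand yaw about -13°. I'll descend to the knob and close.

```bash
python3 -m jog '[[[-0.012,0.001,0.03,0,0,0],[-0.012,0,0.04,0,0,0],[0,0,0.04,0,0,0],[0,0,0.04,0,0,0],[0,0,0.022,0,0,0],[0,0,0.01,0,0,0],[0,0,0,0,0,0]]]'
python3 -m jog '[[[0,0,0,0,0,0],[0,0,0,0,0,0],[0,0,0,0,0,0],[0,0,0,0,0,0],[0,0,0,0,0,0],[0,0,0,0,0,0]]]' 0.01 25
```

```text
clock: 4.97
tool_pos: [0.5538, 0.0145, 0.1004]
eef_rot: [0.108, 0.994, 0.0, -0.0]
contact_force: [-0.4, -1.4, 0.1]
opening: 1.0
finger_force: 0.0
clock: 5.72
tool_pos: [0.5536, 0.0133, 0.1006]
eef_rot: [0.109, 0.994, 0.0, -0.0]
contact_force: [0.5, -0.1, 0.4]
opening: 0.344
finger_force: 0.0
```

```bash
python3 -m jog '[[[0,0,0,0,0,0],[0,0,0,0,0,0],[0,0,0,0,0,0]]]'
python3 -m jog '[[[0,0,-0.008,0,0,0],[0,0,-0.015,0,0,0],[0,0,-0.015,0,0,0],[0,0,-0.015,0,0,0],[0,0,-0.02,0,0,0],[0,0,0,0,0,0]]]'
```

```text
clock: 6.1
tool_pos: [0.5536, 0.0133, 0.1006]
eef_rot: [0.109, 0.994, 0.0, -0.0]
contact_force: [-0.3, -0.1, 0.4]
opening: 0.115
finger_force: 0.0
clock: 6.85
tool_pos: [0.5549, 0.0134, 0.1755]
eef_rot: [0.109, 0.994, 0.0, 0.002]
contact_force: [0.0, 0.8, 0.3]
opening: 0.111
finger_force: 0.0
```

The fingers closed to 10 mm with no force, so they missed the knob. I'll look.

```bash
python3 shot.py k2
python3 - <<'E'
from plant import *
import cv2,numpy as np,pickle
d={n:snapshot(n) for n in("scene","top")}; pickle.dump(d,open("st1.pkl","wb"))
a=cv2.imread("pics/k2.png"); b=d["scene"]["frame"][120:260,150:330,::-1]; c=d["top"]["frame"][130:250,180:330,::-1]
o=np.zeros((600,800,3),np.uint8); o[:288,:384]=cv2.resize(a,(384,288)); o[:319,390:800]=cv2.resize(b,(410,319)); o[290:590,:375]=cv2.resize(c,(375,300)); 
o[325:595,400:760]=cv2.resize(a[200:335,166:346],(360,270))
cv2.imwrite("pics/c3.png",o)
E
```

```text
6.85 [0.5549 0.0134 0.1755] [[-0.9763201176190066, 0.2162940461703531, 0.003989175812873147], [0.21629768462843965, 0.9763273336299336, 0.0004992308486263506], [-0.0037867607245410098, 0.0013502586127501503, -0.9999919185897923]]
```

View pics/c3.png

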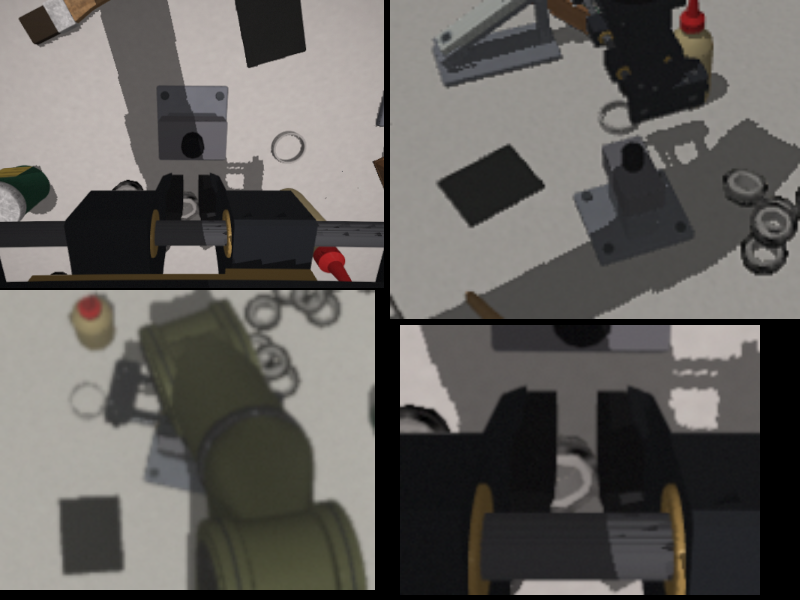

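The view shows the cap still in place, with the knob at wrist (256,193). The closed fingers sit above and beyond it. I'll check where the reported TCP projects in each camera against the fingertips I can see.

Run:
```python
from h import *
s,w=pickle.load(open("k2.pkl","rb")); d=pickle.load(open("st1.pkl","rb"))
def proj(sn,p):
    Rm=R.from_quat(sn["orientation"]).as_matrix().T
    return cv2.projectPoints(np.array([p],float),cv2.Rodrigues(Rm)[0],-Rm@sn["xyz"],sn["mtx"],sn["D"])[0].ravel().round(1)
t=s["tool_pos"]
for n in d: print(n,"TCP",proj(d[n],t),"z-.03",proj(d[n],t-[0,0,.03]),"knob",proj(d[n],[.554,.016,.108]),"knobtop",proj(d[n],[.554,.016,.121]),"edge",proj(d[n],[.554,.016,.09]))
im=d["scene"]["frame"][130:230,210:310,::-1]
im=cv2.resize(im,(600,600),interpolation=cv2.INTER_CUBIC)
p=proj(d["scene"],t); cv2.drawMarker(im,tuple(int(v) for v in ((p-[210,130])*6)),(0,0,255),0,20,1)
cv2.imwrite("pics/c4.png",im)
M=np.linalg.inv(w["mount"]); Rm=M[:3,:3]
for q in ([0,0,0],[0,.005,0],[0,-.005,0],[-.009,.005,0],[0.009,.005,0]): print(cv2.projectPoints(np.array([q],float),cv2.Rodrigues(Rm)[0],M[:3,3],w["mtx"],w["D"])[0].ravel())
```

```text
scene TCP [257.3 170.4] z-.03 [257.3 179.1] knob [256.4 189. ] knobtop [256.3 185.4] edge [256.4 193.7]
top TCP [257.1 184.3] z-.03 [257. 186.] knob [256.  188.4] knobtop [256.  187.7] edge [255.9 189.3]
[255.65796787 228.30686666]
[264.1799813 228.3043272]
[247.1362671  228.31094089]
[264.05061138 242.3074796 ]
[264.3141498  213.91644011]
```

View pics/c4.png

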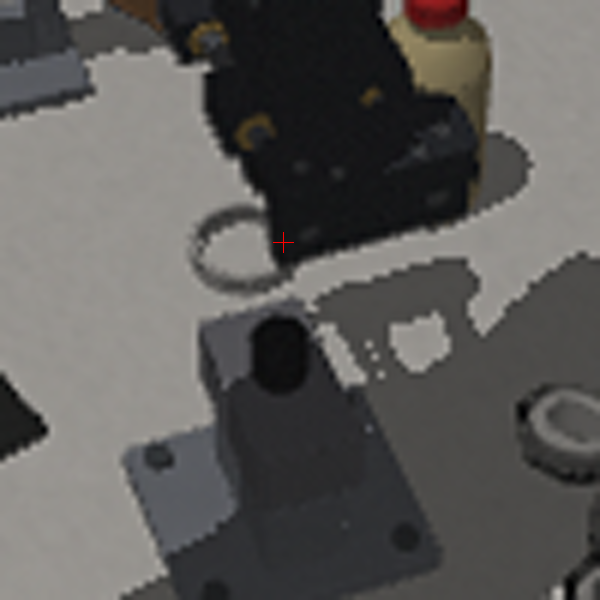

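The TCP projections agree with the camera poses. But the open fingertips span 178 px and sit at row 233, which puts their depth at about 0.156 m where the TCP is at 0.185 m. So the real fingers end about 27 mm short of the stated TCP, and the first close went over the top of the knob at 0.127. I'll retry lower, and use light contact with the cap's top to calibrate the offset.

```bash
python3 -m jog '[[[0,0.0025,0,0,0,0],[0,0,0,0,0,0],[0,0,0,0,0,0],[0,0,0,0,0,0],[0,0,0.03,0,0,0],[0,0,0.03,0,0,0],[0,0,0.03,0,0,0],[0,0,0,0,0,0]]]' 0.048
python3 -m jog '[[[0,0,0.004,0,0,0],[0,0,0.004,0,0,0],[0,0,0,0,0,0]]]'
```

```text
clock: 8.0
tool_pos: [0.5525, 0.0156, 0.082]
eef_rot: [0.109, 0.994, -0.001, -0.002]
contact_force: [0.0, -0.1, 0.4]
opening: 0.54
finger_force: 0.0
clock: 8.38
tool_pos: [0.5544, 0.0157, 0.0761]
eef_rot: [0.109, 0.994, 0.0, 0.0]
contact_force: [0.0, -0.5, -0.4]
opening: 0.546
finger_force: 0.0
```

```bash
python3 -m jog '[[[0,0,0.003,0,0,0],[0,0,0,0,0,0]]]'|grep -E "pos|force"
python3 -m jog '[[[0,0,0.003,0,0,0],[0,0,0,0,0,0]]]'|grep -E "pos|force"
```

```text
tool_pos: [0.5541, 0.0157, 0.0726]
contact_force: [-0.3, 0.5, -0.4]
finger_force: 0.0
tool_pos: [0.5541, 0.0157, 0.0695]
contact_force: [0.4, 1.2, 0.4]
finger_force: 0.0
```

```bash
python3 -m jog '[[[0,0,0,0,0,0],[0,0,0,0,0,0],[0,0,0,0,0,0],[0,0,0,0,0,0]]]' 0.01 30
```

```text
clock: 9.38
tool_pos: [0.5541, 0.0158, 0.0696]
eef_rot: [0.109, 0.994, 0.0, -0.0]
contact_force: [0.5, -0.2, 0.3]
opening: 0.26
finger_force: 30.0
```

Gripped: opening 22.9 mm at 30 N. Lift and carry to the pad with a small turn to align with it.

```bash
python3 -m jog '[[[0,0,-0.008,0,0,0],[0,0,-0.015,0,0,0],[0,0,-0.02,0,0,0],[0,0,-0.02,0,0,0],[0.027,0.02,0,0,0,0],[0.027,0.02,0,0,0,0],[0.027,0.02,0,0,0,0],[0.027,0.02,0,0,0,0],[0.029,0.0215,0,0,0,0],[0,0,0,0,0,-0.14],[0,0,0,0,0,-0.14],[0,0,0,0,0,0]]]'
python3 -m jog '[[[0,0,0.03,0,0,0],[0,0,0.03,0,0,0],[0,0,0.03,0,0,0],[0,0,0.015,0,0,0],[0,0,0,0,0,0]]]'
```

```text
clock: 10.88
tool_pos: [0.4427, 0.1446, 0.1335]
eef_rot: [-0.03, 1.0, 0.0, 0.001]
contact_force: [-0.1, -0.5, 0.0]
opening: 0.262
finger_force: 30.0
clock: 11.5
tool_pos: [0.4422, 0.1443, 0.0272]
eef_rot: [-0.03, 1.0, -0.0, -0.0]
contact_force: [-0.3, 0.1, -1.4]
opening: 0.264
finger_force: 30.0
```

```bash
python3 -m jog '[[[0,0,0.006,0,0,0],[0,0,0.004,0,0,0],[0,0,0,0,0,0]]]'|grep -E "pos|force"
python3 -m jog '[[[0,0,0.003,0,0,0],[0,0,0,0,0,0]]]'|grep -E "pos|force"
```

```text
tool_pos: [0.4425, 0.1445, 0.0177]
contact_force: [0.2, 0.3, -2.0]
finger_force: 30.0
tool_pos: [0.4424, 0.1445, 0.0146]
contact_force: [-0.2, 0.1, 0.1]
finger_force: 30.0
```

```bash
python3 -m jog '[[[0,0,0.0015,0,0,0],[0,0,0,0,0,0]]]'|grep -E "pos|force"
python3 -m jog '[[[0,0,0,0,0,0],[0,0,0,0,0,0],[0,0,0,0,0,0],[0,0,-0.03,0,0,0],[0,0,-0.03,0,0,0],[0,0,-0.03,0,0,0],[0,0,-0.04,0,0,0],[0,0,0,0,0,0]]]' 0.06
python3 - <<'E'
from plant import *
import cv2,pickle
d={n:snapshot(n) for n in("scene","top")}; pickle.dump(d,open("st2.pkl","wb"))
E
```

```text
tool_pos: [0.4425, 0.1445, 0.0144]
contact_force: [-1.4, -0.1, 15.7]
finger_force: 30.0
clock: 13.38
tool_pos: [0.4439, 0.145, 0.1454]
eef_rot: [-0.031, 1.0, 0.001, 0.003]
contact_force: [1.1, 0.1, 0.4]
opening: 0.683
finger_force: 0.0
```

The cap touched down at TCP 0.0145 (predicted 0.0146) and is released. Next I look at the bare edge from above, then touch it with closed fingertips to calibrate finger length.

```bash
python3 -m jog '[[[0,0,-0.035,0,0,0],[0,0,-0.035,0,0,0],[0,0,-0.035,0,0,0],[-0.0195,-0.033,0,0,0,0],[-0.0195,-0.033,0,0,0,0],[-0.0195,-0.033,0,0,0,0],[-0.0195,-0.033,0,0,0,0],[0,0,0,0,0,0.097],[0,0,0,0,0,0.097],[0,0,0,0,0,0.097],[0,0,0,0,0,0],[0,0,0,0,0,0]]]' 0.005 10
python3 shot.py e1
python3 - <<'E'
import cv2,numpy as np
a=cv2.imread("pics/e1.png"); f=a[100:250,170:330]
cv2.imwrite("pics/c5.png",cv2.resize(f,None,fx=4,fy=4,interpolation=cv2.INTER_CUBIC))
E
```

```text
clock: 14.98
tool_pos: [0.5279, 0.0176, 0.2472]
eef_rot: [0.113, 0.994, -0.0, -0.001]
contact_force: [-0.9, -0.0, 0.3]
opening: 0.059
finger_force: 0.0
14.975 [0.5279 0.0176 0.2472] [[-0.974368598327655, 0.2249505243132904, -0.001759603414717612], [0.22495126505689664, 0.974369988405884, -0.00023247197604065443], [0.0016622100658988614, -0.0006223384075843546, -0.9999984248750612]]
```

View pics/c5.png

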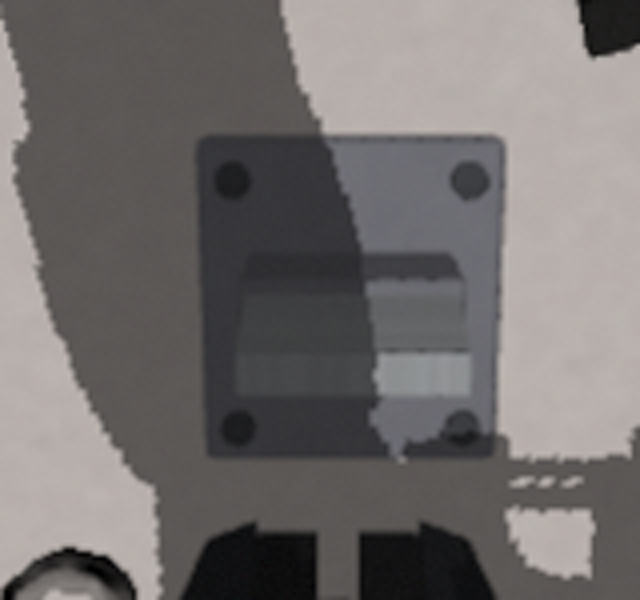

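The bare edge is the bright band, with crop corners (237,352), (468,350), (471,396) and (236,396), centred at crop (353,374). The fingertips are at crop row 530.

Run:
```python
from h import *
np.set_printoptions(precision=4,suppress=True)
s,w=pickle.load(open("e1.pkl","rb"))
q=[onz(ray(w,(170+u/4-.375,100+v/4-.375),s),.09) for u,v in [(237,352),(468,350),(471,396),(236,396)]]
c=np.mean(q,0); y=(q[1]-q[0]+q[2]-q[3]); print(np.array(q),c,"y yaw",np.degrees(np.arctan2(y[1],y[0])),"x size",np.linalg.norm((q[3]+q[2]-q[0]-q[1])/2))
Rm=R.from_quat(s["eef_rot"]).as_matrix(); print("tool shift to edge centre",Rm.T@(c-s["tool_pos"]))
```

```text
[[ 0.5409 -0.0145  0.09  ]
 [ 0.5544  0.0465  0.09  ]
 [ 0.5674  0.0448  0.09  ]
 [ 0.5529 -0.0178  0.09  ]] [0.5539 0.0148 0.09  ] y yaw 77.23816277186128 x size 0.012788171640097133
tool shift to edge centre [-0.0262  0.0032  0.1571]
```

```bash
python3 -m jog '[[[-0.013,0.002,0.03,0,0,0],[-0.013,0.001,0.04,0,0,0],[0,0,0.04,0,0,0],[0,0,0.04,0,0,0],[0,0,0.022,0,0,0],[0,0,0,0,0,0]]]'|grep -E "pos|contact"
for i in 1; do python3 -m jog '[[[0,0,0.004,0,0,0],[0,0,0.003,0,0,0],[0,0,0,0,0,0]]]'|grep -E "pos|contact"; done
python3 -m jog '[[[0,0,0.002,0,0,0],[0,0,0,0,0,0]]]'|grep -E "pos|contact"
```

```text
tool_pos: [0.553, 0.0145, 0.0745]
contact_force: [-0.7, 1.5, 1.0]
tool_pos: [0.5547, 0.0146, 0.0696]
contact_force: [-0.7, -0.5, 0.2]
tool_pos: [0.5544, 0.0146, 0.0672]
contact_force: [-0.2, 0.6, 0.1]
```

```bash
python3 -m jog '[[[0,0,0.002,0,0,0],[0,0,0,0,0,0]]]'|grep -E "pos|contact"
python3 -m jog '[[[0,0,0.002,0,0,0],[0,0,0,0,0,0]]]'|grep -E "pos|contact"
```

```text
tool_pos: [0.5543, 0.0146, 0.0649]
contact_force: [-0.1, -0.5, 0.5]
tool_pos: [0.5545, 0.0146, 0.0643]
contact_force: [-4.2, 0.4, 10.3]
```

Contact at TCP z = 0.0645, so the fingers end 25.5 mm behind the stated TCP. I plan the bar pick with that offset. Travel first.

```bash
python3 -m jog '[[[0,0,-0.04,0,0,0],[0,0,-0.04,0,0,0],[0.0073,0.0383,-0.04,0,0,0],[0.0073,0.0383,-0.04,0,0,0],[0.0073,0.0383,-0.04,0,0,0],[0.0073,0.0383,-0.04,0,0,0],[0.0073,0.0383,0,0,0,0],[0.0073,0.0383,0,0,0,0],[0.0073,0.0383,0,0,0,0],[0.0073,0.0383,0,0,0,0],[0,0,0,0,0,0]]]' 0.08
python3 -m jog '[[[0,0,0,0,-0.175,0],[0,0,0,0,-0.175,0],[0,0,0,0,-0.174,0],[0,0,0,0,0,0],[0,0,0,0,0,0]]]'
cat > go.py <<'E'
from plant import *
from h import *
np.set_printoptions(precision=4,suppress=True)
s=get_state(); Rm=R.from_quat(s["eef_rot"]).as_matrix(); yaw=-.228;p=np.pi/6;c,n=np.cos(yaw),np.sin(yaw)
ex=np.array([np.cos(p)*c,np.cos(p)*n,.5]); ez=np.array([-.5*c,-.5*n,np.cos(p)]); ey=np.cross(ez,ex)
L=np.array([.5638,.3268,.0905]); G=L+.0284*ex-.0365*ez
Rt=np.stack([-ex,ey,-ez],1)
print("pos",s["tool_pos"],"target",G,"shift",Rm.T@(G-s["tool_pos"]),"app80",Rm.T@(G+.08*ez-s["tool_pos"]),"turn",R.from_matrix(Rm.T@Rt).as_rotvec())
E
python3 go.py
```

```text
clock: 18.27
tool_pos: [0.5652, 0.3305, 0.3024]
eef_rot: [0.111, 0.994, 0.001, -0.001]
contact_force: [0.5, -0.1, -0.2]
opening: 0.911
finger_force: 0.0
clock: 18.9
tool_pos: [0.568, 0.3252, 0.3038]
eef_rot: [0.111, 0.959, -0.03, 0.257]
contact_force: [0.2, -0.2, 0.8]
opening: 0.91
finger_force: 0.0
pos [0.568  0.3252 0.3038] target [0.6055 0.3171 0.0731] shift [0.0822 0.0008 0.219 ] app80 [0.0821 0.0007 0.139 ] turn [-0.0014  0.0004 -0.002 ]
```

```bash
python3 -m jog '[[[0.028,0,0.02,0,0,0],[0.027,0.001,0.03,0,0,0],[0.027,0,0.03,0,0,0],[0,0,0.03,0,0,0],[0,0,0.03,0,0,0],[0,0,0.02,0,0,0],[0,0,0,0,0,0]]]' | grep contact
python3 go.py
```

```text
contact_force: [0.5, 1.1, 0.1]
pos [0.579  0.3224 0.1229] target [0.6055 0.3171 0.0731] shift [0.0016 0.0011 0.0567] app80 [ 0.0015  0.0008 -0.0233] turn [-0.0039  0.0015 -0.0046]
```

```bash
python3 -m jog '[[[0.0015,0.001,0.02,0,0,0],[0,0,0.02,0,0,0],[0,0,0.011,0,0,0],[0,0,0.006,0,0,0],[0,0,0,0,0,0]]]' | grep contact
python3 go.py; python3 shot.py g1
python3 - <<'E'
import cv2,numpy as np
from h import *
import os
a=cv2.imread("pics/g1.png")
cv2.imwrite("pics/g1.png",a)
E
```

```text
contact_force: [-0.1, -0.5, 0.1]
pos [0.6032 0.3198 0.0737] target [0.6055 0.3171 0.0731] shift [-0.0022 -0.0021  0.002 ] app80 [-0.0023 -0.0021 -0.078 ] turn [-0.0003  0.0007 -0.0013]
20.4 [0.6032 0.3198 0.0737] [[-0.8429948718911858, 0.22729467325753405, 0.4875415648679755], [0.196941271373904, 0.9738259622058137, -0.11347744693793341], [-0.5005734527467411, 0.00035614978873977493, -0.8656939941818554]]
```

```bash
python3 -m jog '[[[-0.002,-0.002,0.0015,0,0,0],[0,0,0,0,0,0],[0,0,0,0,0,0],[0,0,0,0,0,0],[0,0,0,0,0,0],[0,0,0,0,0,0],[0,0,0,0,0,0],[0,0,0,0,0,0]]]' 0.02 45
python3 go.py; python3 shot.py g2
python3 - <<'E'
from h import *
s,w=pickle.load(open("g2.pkl","rb")); f=w["frame"].astype(int)
# bar column at centre: profile along rows, mean over central columns
print([(r,int(f[r,248:262].mean())) for r in range(40,330,4)])
E
```

```text
clock: 21.45
tool_pos: [0.6045, 0.3173, 0.0731]
eef_rot: [0.11, 0.96, -0.03, 0.257]
contact_force: [-1.1, -0.4, -0.0]
opening: 0.334
finger_force: 45.0
pos [0.6045 0.3173 0.0731] target [0.6055 0.3171 0.0731] shift [-0.0009  0.      0.0005] app80 [-0.0009 -0.     -0.0795] turn [-0.0006  0.0002 -0.0005]
21.45 [0.6045 0.3173 0.0731] [[-0.8434113662156181, 0.2267510045984252, 0.4870741722283269], [0.19624672066727736, 0.97395273710634, -0.11359265165673593], [-0.5001444710937476, -0.00021862450432463126, -0.8659419496927504]]
[(40, 113), (44, 114), (48, 114), (52, 114), (56, 114), (60, 115), (64, 115), (68, 115), (72, 115), (76, 115), (80, 115), (84, 115), (88, 115), (92, 116), (96, 116), (100, 115), (104, 115), (108, 116), (112, 115), (116, 115), (120, 116), (124, 116), (128, 116), (132, 115), (136, 115), (140, 116), (144, 115), (148, 115), (152, 115), (156, 115), (160, 115), (164, 115), (168, 115), (172, 115), (176, 115), (180, 114), (184, 115), (188, 115), (192, 114), (196, 114), (200, 114), (204, 114), (208, 40), (212, 114), (216, 113), (220, 114), (224, 113), (228, 113), (232, 113), (236, 113), (240, 113), (244, 113), (248, 113), (252, 112), (256, 112), (260, 112), (264, 111), (268, 111), (272, 111), (276, 111), (280, 111), (284, 120), (288, 218), (292, 218), (296, 42), (300, 45), (304, 47), (308, 47), (312, 48), (316, 48), (320, 48), (324, 47), (328, 72)]
```

Gripped at 29.4 mm and 45 N. The scribed line at row 208 puts it 26 mm from the grip centre, so the balance point is within 1–2 mm of the grip. I'll lift off along the normal, then level.

```bash
python3 -m jog '[[[0,0,-0.01,0,0,0],[0,0,-0.02,0,0,0],[0,0,-0.03,0,0,0],[0,0,-0.03,0,0,0],[0,0,-0.03,0,0.12,0],[0,0,-0.03,0,0.12,0],[0,0,-0.03,0,0.12,0],[0,0,0,0,0.12,0],[0,0,0,0,0.044,0],[0,0,0,0,0,0],[0,0,0,0,0,0]]]'
cat > go2.py <<'E'
from plant import *
from h import *
np.set_printoptions(precision=4,suppress=True)
s=get_state(); Rm=R.from_quat(s["eef_rot"]).as_matrix(); a=np.radians(-12.8)
ex=np.array([np.cos(a),np.sin(a),0]); ey=np.array([-np.sin(a),np.cos(a),0]); ez=np.array([0,0,1.])
Rt=np.stack([-ex,ey,-ez],1); G=np.array([.554,.015,.0]); G=G-Rt@[-.0008,0,0]; G[2]=.0685
print("pos",s["tool_pos"],"force",s["contact_force"],"mom",s["moment"],"grip",s["finger_force"],"shift",Rm.T@(G-s["tool_pos"]),"turn",R.from_matrix(Rm.T@Rt).as_rotvec())
E
python3 go2.py; python3 shot.py g3
python3 - <<'E'
from h import *
for n in("g2","g3"):
    s,w=pickle.load(open(n+".pkl","rb")); f=w["frame"].astype(int).mean(2)
    print(n,[(r,int(f[r,248:262].mean())) for r in range(203,215)], [int(c) for c in f[180,225:290:3]])
E
```

```text
clock: 22.88
tool_pos: [0.5265, 0.3354, 0.2304]
eef_rot: [0.114, 0.993, -0.001, 0.004]
contact_force: [-0.6, -0.1, -4.2]
opening: 0.333
finger_force: 45.0
pos [0.5265 0.3354 0.2304] force [-0.5837 -0.1243 -4.1621] mom [-0.0132  0.0093 -0.0378] grip 44.990556836128235 shift [-0.0971 -0.3056  0.1632] turn [-0.0015  0.0091 -0.0054]
22.875 [0.5265 0.3354 0.2304] [[-0.9739052841999376, 0.22679539322672687, 0.00850570506033226], [0.22677356121519787, 0.9739413580769645, -0.003461641370057734], [-0.00906914225359426, -0.0014424417951266618, -0.9999578341212452]]
g2 [(203, 114), (204, 114), (205, 114), (206, 104), (207, 71), (208, 40), (209, 63), (210, 98), (211, 113), (212, 114), (213, 114), (214, 114)] [115, 114, 116, 113, 112, 114, 113, 115, 117, 116, 114, 113, 112, 116, 117, 117, 115, 115, 115, 114, 112, 167]
g3 [(203, 176), (204, 176), (205, 175), (206, 175), (207, 128), (208, 53), (209, 73), (210, 143), (211, 175), (212, 175), (213, 175), (214, 175)] [177, 177, 181, 177, 174, 177, 175, 175, 182, 179, 177, 173, 175, 178, 179, 180, 177, 177, 175, 174, 160, 138]
```

No slip: the line is still at row 208. The load is 4.2 N with nearly no moment, so the grip is at the balance point. Travel to above the edge.

```bash
python3 -m jog '[[[-0.0108,-0.034,0,0,0.009,-0.005],[-0.0108,-0.034,0,0,0,0],[-0.0108,-0.034,0,0,0,0],[-0.0108,-0.034,0,0,0,0],[-0.0108,-0.034,0,0,0,0],[-0.0108,-0.034,0,0,0,0],[-0.0108,-0.034,0,0,0,0],[-0.0108,-0.034,0,0,0,0],[-0.0108,-0.034,0,0,0,0],[0,0,0,0,0,0],[0,0,0,0,0,0],[0,0,0,0,0,0]]]' >/dev/null
python3 go2.py
```

```text
pos [0.5538 0.0173 0.2311] force [ 0.1419  0.2588 -3.9315] mom [-0.018  -0.0117  0.0827] grip 44.99044597148895 shift [ 0.0002 -0.0022  0.1626] turn [0.0004 0.0005 0.0012]
```

```bash
python3 -m jog '[[[0,-0.002,0.03,0,0,0],[0,0,0.04,0,0,0],[0,0,0.04,0,0,0],[0,0,0.025,0,0,0],[0,0,0.012,0,0,0],[0,0,0,0,0,0],[0,0,0,0,0,0]]]' >/dev/null
python3 go2.py
python3 -m jog '[[[0,0,0.006,0,0,0],[0,0,0.003,0,0,0],[0,0,0,0,0,0],[0,0,0,0,0,0]]]' >/dev/null; python3 go2.py
```

```text
pos [0.5546 0.0138 0.085 ] force [ 0.8121  0.6331 -3.751 ] mom [ 0.0079 -0.033   0.0082] grip 44.99035835266113 shift [0.0017 0.0011 0.0165] turn [ 0.0005  0.0025 -0.0015]
pos [0.5537 0.0133 0.0749] force [ 0.0916 -0.4005 -4.7549] mom [ 0.0068 -0.0304 -0.0134] grip 44.99037981033325 shift [0.0009 0.0017 0.0064] turn [-0.0003  0.0006 -0.0018]
```

```bash
python3 -m jog '[[[0.0005,0.001,0.003,0,0,0],[0,0,0,0,0,0],[0,0,0,0,0,0]]]' >/dev/null; python3 go2.py
python3 -m jog '[[[0,0,0.0015,0,0,0],[0,0,0,0,0,0]]]' >/dev/null; python3 go2.py
```

```text
pos [0.5533 0.0145 0.0718] force [-0.1365  0.4361 -4.1893] mom [-0.0017 -0.0126  0.0204] grip 44.99039947986603 shift [0.0002 0.0007 0.0033] turn [-0.0004  0.0003 -0.0017]
pos [0.5532 0.0144 0.0703] force [ 0.0896  0.8196 -3.8497] mom [-0.0109  0.0336 -0.0292] grip 44.99032437801361 shift [0.0002 0.0008 0.0018] turn [-0.0005  0.0002 -0.0017]
```

```bash
python3 -m jog '[[[0,0,0.001,0,0,0],[0,0,0,0,0,0]]]' >/dev/null; python3 go2.py
```

```text
pos [0.5533 0.0144 0.0693] force [-0.0868  0.6785 -4.4129] mom [-0.0156 -0.0378 -0.0263] grip 44.99036729335785 shift [0.0002 0.0008 0.0008] turn [-0.0005  0.0003 -0.0018]
```

```bash
python3 -m jog '[[[0,0,0.001,0,0,0],[0,0,0,0,0,0]]]' >/dev/null; python3 go2.py
python3 -m jog '[[[0,0,0.001,0,0,0],[0,0,0,0,0,0]]]' >/dev/null; python3 go2.py
```

```text
pos [0.5533 0.0144 0.0683] force [-0.8803  0.0117 -3.5494] mom [ 0.0259 -0.0076  0.0005] grip 44.99047100543976 shift [ 0.0002  0.0008 -0.0002] turn [-0.0005  0.0003 -0.0018]
pos [0.5532 0.0144 0.0673] force [ 0.4128 -0.1247 -4.1336] mom [ 0.0103 -0.0498 -0.0525] grip 44.99021351337433 shift [ 0.0002  0.0007 -0.0012] turn [-0.0005  0.0003 -0.0017]
```

```bash
python3 -m jog '[[[0,0,0.001,0,0,0],[0,0,0,0,0,0]]]' >/dev/null; python3 go2.py
python3 -m jog '[[[0,0,0.0008,0,0,0],[0,0,0,0,0,0]]]'|grep clock ; python3 go2.py
```

```text
pos [0.5533 0.0144 0.0664] force [ 0.5167  0.1817 -3.5622] mom [-0.0427 -0.0361  0.0016] grip 44.99041020870209 shift [ 0.0003  0.0007 -0.0021] turn [-0.0004  0.0005 -0.0018]
clock: 27.68
pos [0.5534 0.0144 0.0663] force [-2.3483 -0.2868  4.3678] mom [-0.0469  0.3828 -0.0354] grip 44.997130036354065 shift [ 0.0003  0.0007 -0.0022] turn [-0.0006  0.001  -0.0018]
```

Contact at TCP z = 0.0664 with 8 N on the edge. I'll ease off slightly and release.

```bash
python3 -m jog '[[[0,0,-0.0005,0,0,0],[0,0,0,0,0,0]]]'>/dev/null; python3 go2.py
python3 -m jog '[[[0,0,0,0,0,0],[0,0,0,0,0,0],[0,0,0,0,0,0],[0,0,0,0,0,0],[0,0,0,0,0,0]]]' 0.06
python3 shot.py r1
python3 - <<'E'
from h import *
for n in("g3","r1"):
    s,w=pickle.load(open(n+".pkl","rb")); f=w["frame"].astype(int).mean(2)
    p=f[195:225,248:262].mean(1); print(n,p.argmin()+195,int(p.min()),[int(f[r,248:262].mean()) for r in range(60,290,20)])
E
```

```text
pos [0.5534 0.0144 0.0663] force [-1.1837 -0.0121  4.1235] mom [-0.0048  0.3175  0.0544] grip 44.99606430530548 shift [ 0.0003  0.0007 -0.0022] turn [-0.0004  0.0006 -0.0018]
clock: 28.55
tool_pos: [0.5534, 0.0144, 0.0661]
eef_rot: [0.112, 0.994, -0.0, 0.0]
contact_force: [-0.3, -0.1, -0.1]
opening: 0.68
finger_force: 0.0
28.55 [0.5534 0.0144 0.0661] [[-0.9747645750089178, 0.2232350291565266, 0.00038087421647070097], [0.22323485368244528, 0.9747645837743728, -0.0004542252205060104], [-0.0004726616774317422, -0.0003577382540396202, -0.9999998243071246]]
g3 208 53 [179, 180, 180, 180, 180, 178, 177, 176, 175, 173, 81, 80]
r1 208 56 [188, 188, 188, 188, 188, 186, 185, 184, 182, 180, 85, 84]
```

Released and the bar stayed put, with the line still at row 208. I'll retract upward to 0.2 and check with the last picture.

```bash
python3 -m jog '[[[0,0,-0.01,0,0,0],[0,0,-0.02,0,0,0],[0,0,-0.03,0,0,0],[0,0,-0.04,0,0,0],[0,0,-0.04,0,0,0],[0.03,0,-0.03,0,0,0],[0.03,0,-0.03,0,0,0],[0,0,0,0,0,0],[0,0,0,0,0,0]]]' | grep -E "clock|pos|contact"
python3 - <<'E'
from plant import *
import cv2,pickle,numpy as np
d={n:snapshot(n) for n in("scene","top","wrist")}; pickle.dump((get_state(),d),open("st3.pkl","wb"))
o=np.zeros((600,800,3),np.uint8)
o[:,:600]=cv2.resize(d["scene"]["frame"][115:255,160:300,::-1],(600,600),interpolation=cv2.INTER_CUBIC)
o[:150,600:]=cv2.resize(d["wrist"]["frame"][:,:,::-1],(200,150)); o[160:320,600:]=cv2.resize(d["top"]["frame"][130:258,170:330,::-1],(200,160))
cv2.imwrite("pics/c6.png",o)
E
```

```text
clock: 29.72
tool_pos: [0.4952, 0.0274, 0.2661]
contact_force: [0.0, -0.5, -0.2]
```

View pics/c6.png

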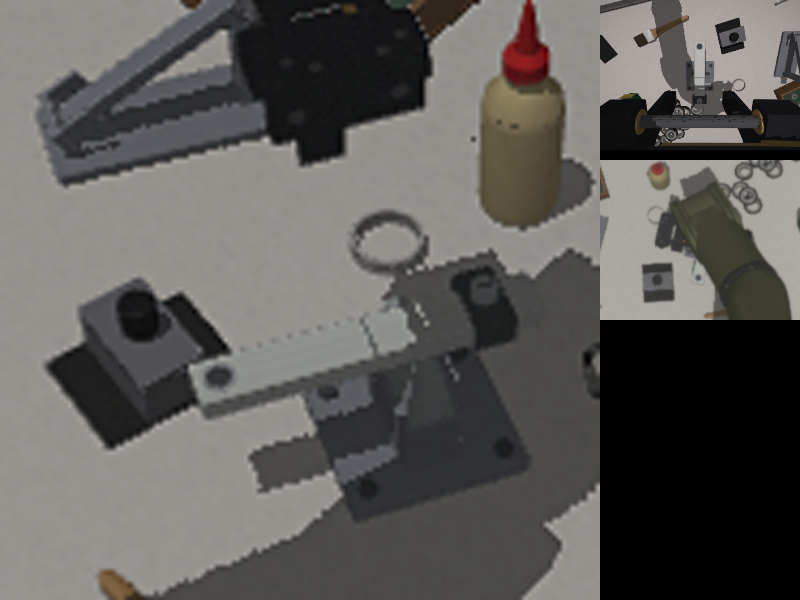

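The picture shows the cap upright on the pad with its knob at crop (137,313). The bar lies level across the edge on its own, screw end at (218,377) and weight at (485,300), with both ends free. The bottle is still standing, so I'm handing in.

```bash
python3 -c "
from plant import *
print(finish_job())"
```

```text
the job is handed in; nothing more can be done
None
```

I handed the job in with the cap upright on the pad, the arm balancing level across the edge with both ends free, and the oil bottle still standing; no verdict came back.

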